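# Spin-drain the rinsed plums

## Robot

A 6-joint arm with a two-finger parallel gripper is mounted at the origin on the work surface. World frame = base frame: x ahead of the robot, y to its left, z up, the work surface at z = 0. Lengths are in mm, angles in degrees, forces in N, time in s.
With the tool pointing down it reaches from about 300 to 850 mm from the base axis. Payload 4.2 kg.
Tool frame: the origin (TCP) lies at the centre of the arm's flange, where the gripper is bolted on; the fingertips stand 191 mm ahead of it and the grasp point (between the pads) lies 172 mm ahead of it; y points along the fingers, x is the direction in which the jaws open and shut, and the axes are right-handed (so a half turn about y gives the same grasp; the last joint's range is limited). The gripper opens to 91 mm and grips with 3 to 60 N. Pads are 32 mm wide; open, the fingers measure 118 mm over their backs; the gripper's body (76 mm by 178 mm) begins 60 mm behind the grasp point.
Start: joints at [-77.235, 18.312, 89.639, -0, 72.044, -1.146], TCP at [138.241, -558.133, 404.776] pointing down, gripper open.
Joint ranges: [-177.97, 177.97], [-48.28, 115.42], [12.27, 149.76], [-77.06, 257.06], [2.81, 150.46], [-146.56, 146.56]. Speed limits (degrees/s): [147.25, 147.25, 180, 180, 180, 180].

## Interface

Orientations are given as [roll, pitch, yaw] about the fixed x, y, z axes, in that order (R = Rz(yaw) Ry(pitch) Rx(roll)).
In Python, from workcell import env gives the robot as it stands.
- The arm moves only by the tool carry_out, never from a script. Its argument "increments" is a list of rows, each a list of 3 entries, a list of its own where there are three numbers: the turn, a rotation vector about the tool's x, y, z in rad, then the shift along the tool's x, y, z in mm, then the closure, from 0 (fully open) to 1 (shut). In form: [[[wx, wy, wz], [dx, dy, dz], claw], ...]. A call has 1 to 10 rows; each row is the pose to reach, as a shift and turn from the pose commanded when the call began, along the tool's axes at that moment; what a row does not reach only later rows make up. A row lasts 1/12 s, in which the tool goes at most 41.7 mm and 7.16 degrees, less where a joint would pass 70% of its speed; a pose out of reach is approached as far as the arm can. A call with a gripper value outside its range is refused whole. The fingers move at their own pace and stop on an object; "force" is the grip in N (left out, the last holds). Time passes only in rows, so rows that repeat a pose let the fingers close. It gives the time, the measured TCP pose, the force and the opening at its end, in the units of the state.
- env.state(): the state, without advancing time (a new reading comes with each control period).
- env.grab_frame(name): name is "scene" or "top"; returns a dict with "frame" (420x560x3 uint8, blue, green, red), "z_map" (420x560 float32, mm along the optical axis (not along the pixel's ray), 0 where there is no reading), "camera_matrix" (3x3 intrinsics, pixels), "rvec" (rotation vector, rad) and "tvec" (3), from world to camera coordinates, as OpenCV has them. Camera axes: x right, y down, z forward; pixel columns grow to the right and rows downward; lengths in mm; the calibration is good to about 2 mm. A picture is of the moment at which its call begins.
- env.job_done(): hands the job in, once; it reports no verdict.
The state is a dict: "time_s": time; "qpos": joint angles; "qvel": joint speeds; "effort": joint torques, N m; "ee_pos": TCP position; "ee_rot": TCP orientation; "force": force on the tool from outside, world axes, zero at the start; "torque": the same for the moment, N m; "gripper_width": finger opening in mm.
Only numpy, scipy, OpenCV 4.12 (cv2) and the standard library are available. Lean on these libraries where they do the work, as an engineer would, in place of code of your own. Each camera call takes 0.05 s, during which the arm holds its last target. There are 200 camera calls.

## Task

Take the crank of the draining spinner and turn its basket of rinsed plums anticlockwise as seen from above, keep the basket itself at about 20 turns a minute (17 to 23) for five seconds without a break and never let it exceed 28 turns a minute, or the plums bruise. Then bring the basket to rest with its tall lifting handle right over the bowl's pouring spout and let go of the crank. Turn the basket only by the crank, and leave the other things on the counter where they are.

Things in the scene. Friction and masses are not known exactly. Their poses are not given: they have to be found in the camera images.
- bowl: Spinner's round steel bowl, open at the top, 248 mm across at its brim 100 mm above the counter, on feet stuck fast to the counter. Origin under its centre, on the vertical axis about which basket and crank turn; z up, x points from the axis to the pouring spout. Place and yaw differ each time.
- spout (a point): The mark: point on the bowl's x axis, 132 mm from the turning axis, 112 mm above the counter, where the pouring spout (steel lip 40 mm wide, sticking out 50 mm beyond the brim) leaves the bowl.
- lift_handle (a point): Foot of the basket's lifting handle on the basket's rim, 132 mm from the turning axis, 112 mm above the counter; goes round with the basket. The handle is an upright white loop 60 mm wide, its top 171 mm above the counter; half a turn round the rim has only a low block (32 mm wide, 20 mm high).
- spindle (a joint): Basket angle in bowl, rad, growing without limit anticlockwise seen from above; lifting handle over the spout at 0 and every whole turn (6.283). Basket inertia nominally 0.015 kg m2 (x0.7 to 1.4). Drag: 0.003 N m s/rad plus dry friction 0.003 N m, forwards rising to 0.012 (0.006 to 0.022) once, in the first turn, a vane picks up the loose sweeper under the basket; turning back leaves it behind.
- knob_grip (a point): Middle of the crank's knob, 220 mm above the counter: upright black cylinder 28 mm across, 45 mm tall (198 to 243 mm up), at the end of the crank, 55 mm from the turning axis. The knob turns freely on its pin: a gripper can hold it from above and carry it round the circle without turning itself. The grey arm below it lies 186 to 194 mm up, above the whole basket.
- jar: Bystander: preserving jar 74 mm across, 110 mm tall, loose on the counter; origin at the centre of its underside.
- can: Bystander: food can 74 mm across, 105 mm tall, loose on the counter; origin at the centre of its underside.
- dish: Bystander: white dish 110 mm across, 45 mm tall, loose on the counter; origin at the centre of its underside.
- basket: White plastic basket filled with plums (2.0 kg, rim 280 mm across, 111 mm above the counter); origin on the turning axis at counter height, z up, x points from the axis to the lifting handle.
- crank: The crank (0.15 kg with knob; origin on the turning axis at counter height, x towards the knob). Turns without limit and drives the basket only through a slipping clutch: torque on the basket = nominally 0.013 N m s/rad x (crank speed - basket speed). The basket runs up slowly, stays slower than a steadily turned crank and coasts on when the crank stops.

How it is judged (in metres and radians):
On the way:
1. the basket turns anticlockwise at 17 to 23 turns a minute for five seconds without a break (velocity of joint spindle between 1.75 and 2.44 rad/s), for 5 s.
At the end, for the whole second after the job is handed in: The basket is at rest (under 0.08 rad/s) with the foot of its lifting handle within 22 mm of the spout point (0.17 rad) (horizontal distance between lift_handle and spout below 0.022 m and angular speed of basket below 0.08 rad/s); the robot touches nothing.
It fails at once if the basket turns faster than 28 turns a minute (angular speed of basket above 2.95 rad/s).
It fails at once if the robot touches the basket itself with more than 2 N (contact force between any of the fingers, the arm and basket above 2 N).
It fails at once if a bystander is shifted by more than 30 mm or tipped (distance of any of jar, can, dish from where it was at the start of the episode above 0.03 m or angle between any of jar, can, dish's own z axis and vertical above 0.5 rad).
It also fails if it takes over 54 s, if anything falls off the work surface, if the arm or the gripper's body presses on something with over 40 N, if the wrist force passes 120 N, or if a joint passes its speed limit or range.

## Working session

There is one attempt and no reset: what is moved stays moved. The work goes in short steps, Python scripts to look and compute and a tool call to move; the robot and the scene stay as the last step left them, time stands still between calls to the robot, and variables do not carry over. Pictures are saved under pics/ and viewed, about 8 in all and at most 12, crops included, and the job is handed in when it is done.

Besides the shell and the picture viewer there is one more tool, called after ">>>" as name([rows], argument=value, ...), one row to a line, values as JSON. carry_out: Moves the arm, as the interface text tells. Its arguments: {"type":"object","properties":{"increments":{"type":"array","items":{"type":"array"}},"force":{"type":"number"}},"required":["increments"]}

```bash
mkdir -p pics; ls; cat > h.py <<'E'
import numpy as np,cv2
from workcell import env
def grab(n):
    f=env.grab_frame(n); R=cv2.Rodrigues(np.array(f['rvec'],float))[0]; f['R']=R; f['t']=np.array(f['tvec'],float).ravel(); return f
def cloud(f):
    K=np.array(f['camera_matrix']);z=f['z_map'];v,u=np.mgrid[:z.shape[0],:z.shape[1]]
    c=np.stack([(u-K[0,2])/K[0,0]*z,(v-K[1,2])/K[1,1]*z,z],-1)
    w=(c-f['t'])@f['R']; w[z==0]=np.nan; return w
E
python3 - <<'E'
from h import *
print(env.state())
for n in('top','scene'):
    f=grab(n);cv2.imwrite(f'pics/{n}0.png',f['frame']);np.save(n+'0.npy',cloud(f));print(f['camera_matrix'],-f['R'].T@f['t'])
w=np.load('top0.npy')
for lo,hi in((236,248),(183,197),(160,174),(107,114),(117,123)):
    m=(w[...,2]>lo)&(w[...,2]<hi)
    n,l,s,c=cv2.connectedComponentsWithStats(m.astype('uint8'))
    for i in range(1,n):
        if s[i,4]>15: print(lo,s[i],w[l==i].mean(0).round(1))
E
```

```text
pics
{'time_s': 0.0, 'qpos': array([-7.72340404e+01,  1.83511911e+01,  8.97077092e+01, -9.02682428e-04,
        7.20435020e+01, -1.14586252e+00]), 'qvel': array([-0.03534775, -0.05764276,  0.05234383,  0.00803701,  0.15618295,
        0.03563069]), 'effort': array([-3.54222087e-03, -4.12455511e+01, -2.31973618e+01,  7.22528505e-02,
        4.58552234e-02, -1.57769723e-04]), 'ee_pos': array([ 138.20671954, -557.96276056,  403.91566144]), 'ee_rot': array([-89.99881023,   0.10239898, -76.08789776]), 'force': array([ 0.0977945 , -0.33809427,  0.50460962]), 'torque': array([ 0.03720888,  0.00444202, -0.00154665]), 'gripper_width': 91.4962669220168}
[[414.11311143   0.         277.8762602 ]
 [  0.         414.11311143 200.12248115]
 [  0.           0.           1.        ]] [3.08540149e+02 6.82708628e-01 1.21501972e+03]
[[386.58440122   0.         279.54689631]
 [  0.         386.58440122 213.35250379]
 [  0.           0.           1.        ]] [1195.22173624  271.39815169 1056.20543329]
236 [262 152  11  11  95] [625.   51.9 242.4]
236 [249 364  15   3  17] [143.1  30.1 241.6]
236 [238 367   8  34  53] [106.4  59.8 242.4]
183 [267 165  20  23 197] [590.8  24.9 193.8]
183 [232 359  42  37 107] [121.9  54.1 189.8]
183 [239 399   8  13  30] [ 46.9  52.9 189.1]
160 [228 158  10  18  70] [614.3 145.4 168. ]
160 [230 361  14  34  59] [103.9  83.8 167.3]
160 [237 404   3  10  21] [ 33.3  63.1 168.9]
107 [ 228  139  103  100 2418] [579.3  19.5 110.6]
107 [273 155   8  10  46] [664.   33.6 109.3]
107 [304 189  10  10  50] [574.  -65.4 109.3]
107 [119 209  24  24 400] [454.3 409.1 109.9]
107 [259 210  10   9  52] [505.4  52.6 109.3]
107 [  0 415   7   5  18] [-55.8 636.4 110.7]
```

View pictures.

View pics/top0.png

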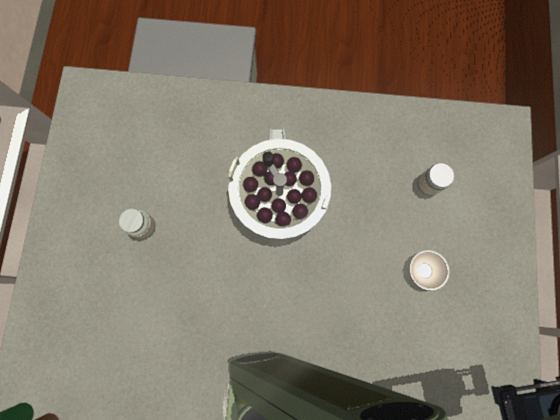

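View pics/scene0.png

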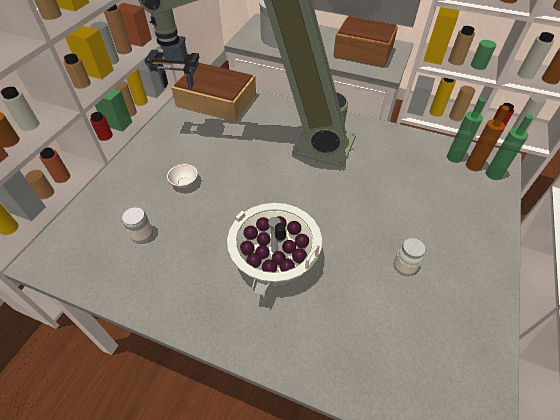

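```bash
python3 - <<'E'
from h import *
from scipy.optimize import least_squares
w=np.load('top0.npy');p=w.reshape(-1,3)
d=np.hypot(p[:,0]-585,p[:,1]-20)
m=(p[:,2]>109)&(p[:,2]<113)&(d<155)&(d>115)
q=p[m]
r=least_squares(lambda a:np.hypot(q[:,0]-a[0],q[:,1]-a[1])-a[2],[585,20,132],loss='soft_l1');print('rim',r.x,m.sum())
c=r.x[:2]
for lo,hi in((236,248),(160,180),(117,133)):
    s=p[(p[:,2]>lo)&(p[:,2]<hi)&(d<200)]
    a=s-[*c,0];print(lo,len(s),np.hypot(a[:,0],a[:,1]).mean(),np.degrees(np.arctan2(a[:,1].mean(),a[:,0].mean())),s.mean(0))
d=np.hypot(p[:,0]-c[0],p[:,1]-c[1])
for lo,hi in((60,80),(80,95),(95,104),(104,113)):
    s=p[(p[:,2]>lo)&(p[:,2]<hi)&(d>146)&(d<185)]
    if len(s): a=s-[*c,0];print('out',lo,len(s),np.degrees(np.arctan2(a[:,1],a[:,0])).round()[:40],s.mean(0))
E
```

```text
rim [583.62264357  19.08312907 128.05866432] 1622
236 95 53.238553647928136 38.43930570573647 [624.95067706  51.88551197 242.38300866]
160 71 130.7747151866095 76.34986661021942 [614.29658651 145.39034675 168.04812651]
117 82 116.04822018238184 -106.26487752323078 [563.75632155 -49.00931472 127.11761604]
out 80 99 [11. 11. 10.  7.  5.  4. 11.  9.  7.  6.  4.  3. 11. 10.  5.  4.  3. 12.
 11. 10.  9.  8.  7.  6.  5.  4.  3.  2. 13. 12. 11. 10.  9.  8.  7.  6.
  5.  4.  3.  2.] [741.8740351   39.05171912  90.20986321]
out 95 25 [ 9.  8.  6.  3. 12. 10.  8.  5. 13. 12.  9.  8.  7.  6.  2. 13. -0.  1.
 15.  1. -1. 15. -1. 16. -1.] [743.79161545  38.59525353  98.30736605]
out 104 20 [13. 13.  1. 13.  2.  1. 14. 13.  2.  1. 14.  1. 14.  1. 14.  1. 14.  1.
 14. -1.] [744.08131105  39.65818888 108.23258438]
```

>>> carry_out([
  [[0,0,0],[0,-40,0],0],
  [[0,0,0],[-24,-46,32],0],
  [[0,0,0],[-48,-46,64],0],
  [[0,0,0],[-72,-46,96],0],
  [[0,0,0],[-96,-46,128],0],
  [[0,0,0],[-120,-46,160],0],
  [[0,0,0],[-144,-46,192],0],
  [[0,0,0],[-168,-46,224],0],
  [[0,0,0],[-192,-46,256],0],
  [[0,0,0],[-216,-46,288],0],
], force=25)

```text
time_s: 0.93
ee_pos: [366.5, -277.4, 450.6]
ee_rot: [-90.0, 0.0, -76.1]
force: [1.2, -1.0, 0.2]
gripper_width: 91.1
```

>>> carry_out([
  [[0,0,0],[-24,0,32],0],
  [[0,0,0],[-48,0,64],0],
  [[0,0,0],[-72,0,96],0],
  [[0,0,0],[-96,0,128],0],
  [[0,0,0],[-120,0,160],0],
  [[0,0,0],[-144,0,192],0],
  [[0,0,0],[-168,0,224],0],
  [[0,0,0],[-192,0,256],0],
  [[0,0,0],[-216,0,288],0],
  [[0,0,0],[-240,0,320],0],
])

```text
time_s: 1.77
ee_pos: [619.6, 32.5, 450.2]
ee_rot: [-90.1, -0.0, -76.1]
force: [0.6, 0.3, -0.3]
gripper_width: 91.4
```

>>> carry_out([
  [[0,0,0],[-14,0,9],0],
  [[0,0,0],[-19.7,0,13.1],0],
  [[0,0,0],[-19.7,0,13.1],0],
  [[0,0,0],[-19.7,0,13.1],0],
])

```text
time_s: 2.1
ee_pos: [626.1, 52.2, 450.5]
ee_rot: [-90.1, -0.0, -76.1]
force: [0.7, -0.1, 0.2]
gripper_width: 91.5
```

>>> carry_out([
  [[0,0,0],[0,28,0],0],
  [[0,0,0],[0,56,0],0],
  [[0,0,0],[0,56,0],0],
  [[0,0,0],[0,56,0],0.4],
  [[0,0,0],[0,56,0],0.8],
  [[0,0,0],[0,56,0],0.8],
  [[0,0,0],[0,56,0],0.8],
  [[0,0,0],[0,56,0],0.8],
  [[0,0,0],[0,56,0],0.8],
  [[0,0,0],[0,56,0],0.8],
], force=25)

```text
time_s: 2.93
ee_pos: [626.8, 53.0, 395.2]
ee_rot: [-90.0, -0.0, -76.1]
force: [0.3, -0.5, -0.1]
gripper_width: 47.3
```

```bash
cat >> h.py <<'E'
C=np.array([583.6,19.1]); SP=7.2
def handle(n='top',f=None):
    """basket handle angle (deg world) and pixel count, seen in camera n"""
    f=f or grab(n); p=cloud(f).reshape(-1,3); a=p[:,:2]-C; r=np.hypot(*a.T)
    bgr=f['frame'].reshape(-1,3).astype(int)
    m=(p[:,2]>135)&(p[:,2]<174)&(r>118)&(r<146)&(bgr.min(1)>110)
    v=a[m].mean(0) if m.sum() else [np.nan]*2
    return round(np.degrees(np.arctan2(v[1],v[0])),1),int(m.sum()),round(float(np.hypot(*v)),1)
E
python3 - <<'E'
from h import *
s=env.state();print(s['ee_pos'],s['gripper_width'],s['force'],s['torque'],s['time_s'])
f=grab('top');g=grab('scene');print(handle(f=f),handle(f=g))
cv2.imwrite('pics/both1.png',np.hstack([cv2.resize(f['frame'][100:260,190:350],(400,400)),cv2.resize(g['frame'][150:310,180:340],(400,400))]))
E
```

```text
[626.78336944  52.98925914 395.20670483] 47.32880669101939 [ 0.32511035 -0.52259452 -0.08141264] [ 0.06906131 -0.0398521   0.02578281] 2.9333
(np.float64(nan), 0, nan) (np.float64(71.1), 86, 131.9)
```

View pics/both1.png

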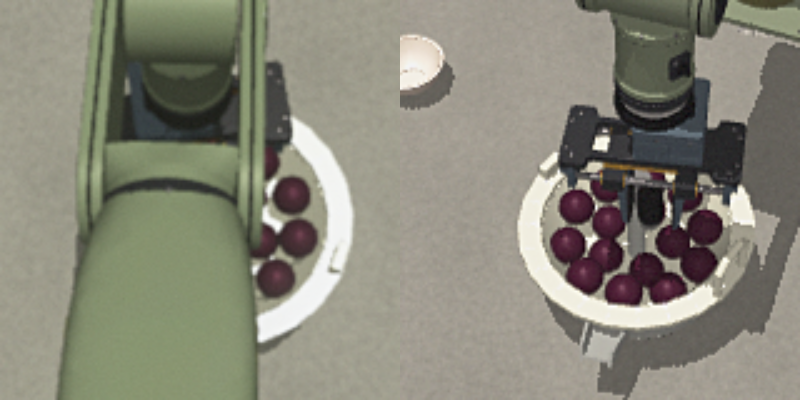

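>>> carry_out([
  [[0,0,0],[0,0,0],0.85],
  [[0,0,0],[0,0,0],0.85],
  [[0,0,0],[0,0,0],0.85],
  [[0,0,0],[0,0,0],0.85],
  [[0,0,0],[0,0,0],0.85],
  [[0,0,0],[0,0,0],0.85],
])

```text
time_s: 3.53
ee_pos: [626.7, 52.9, 394.7]
ee_rot: [-90.0, -0.0, -76.1]
force: [-0.2, 0.1, -0.2]
gripper_width: 27.9
```

```bash
python3 - <<'E'
from h import *
s=env.state();print(s['ee_pos'],s['gripper_width'],s['force'],s['torque'],s['time_s'])
g=grab('scene');p=cloud(g);a=p[...,:2]-C;r=np.hypot(a[...,0],a[...,1]);z=p[...,2]
for lo,hi in((113,180),(150,180),(135,174),(113,140)):
    m=(z>lo)&(z<hi)&(r>115)&(r<150);n,l,st,c=cv2.connectedComponentsWithStats(m.astype('uint8'))
    for i in range(1,n):
        if st[i,4]>8: q=p[l==i];v=q.mean(0)[:2]-C;t=np.degrees(np.arctan2(*(q[:,:2]-C).T[::-1]));print(lo,hi,st[i],np.hypot(*v).round(1),np.degrees(np.arctan2(v[1],v[0])).round(1),t.min().round(1),t.max().round(1),q[:,2].max())
# spout and rim from scene
m=(z>105)&(z<114)&(r>110)&(r<145)
q=p[m];from scipy.optimize import least_squares as L
print(L(lambda k:np.hypot(q[:,0]-k[0],q[:,1]-k[1])-k[2],[583,19,130],loss='soft_l1').x)
m=(z>60)&(z<130)&(r>152)&(r<190);v=p[m][:,:2].mean(0)-C;print('spout',m.sum(),np.degrees(np.arctan2(v[1],v[0])))
E
```

```text
[626.74583496  52.94560772 394.69957203] 27.941240098554808 [-0.24978589  0.07956275 -0.15794213] [-0.02828104  0.05823561 -0.03832044] 3.5333
113 180 [236 211   8  13  57] 131.5 -101.0 -109.0 -93.3 134.1982986160111
113 180 [305 245  15  24 132] 131.0 72.7 61.1 100.7 174.52194635626915
150 180 [306 245  14  17  73] 131.5 71.2 61.1 86.9 174.52194635626915
135 174 [306 245  14  20  88] 131.5 71.8 61.1 86.9 173.26943695129435
113 140 [236 211   8  13  57] 131.5 -101.0 -109.0 -93.3 134.1982986160111
113 140 [315 251   5   6  20] 133.2 84.1 82.7 90.2 139.58047463912698
113 140 [305 262   5   7  21] 133.8 63.3 61.2 67.7 135.41513911337844
[586.71595941  18.24289961 128.16596707]
spout 143 6.944376716750932
```

```bash
cat > gen.py <<'E'
import sys,numpy as np
# gen.py startphase inc inc ... ; prints 10-row calls
phi=float(sys.argv[1]); inc=[]
for a in sys.argv[2:]:
    v,_,n=a.partition('x'); inc+= [float(v)]*int(n or 1)
P=lambda d:55*np.array([-np.sin(np.radians(d)),np.cos(np.radians(d))])
for k in range(0,len(inc),10):
    d=phi+np.cumsum(inc[k:k+10]); o=P(phi)
    print(f'@{phi:g}: ['+', '.join('[[0,0,0],[%g,0,%g],0.85]'%tuple((P(x)-o).round(1)) for x in d)+']'); phi=d[-1]
print('end',phi)
E
python3 gen.py 25 4 8 12 14 15x16 > o; cat o
```

```text
@25: [[[0,0,0],[-3.4,0,-1.7],0.85], [[0,0,0],[-9.9,0,-5.9],0.85], [[0,0,0],[-18.3,0,-13.8],0.85], [[0,0,0],[-25.8,0,-24.9],0.85], [[0,0,0],[-30.6,0,-38.4],0.85], [[0,0,0],[-31.7,0,-52.7],0.85], [[0,0,0],[-29.1,0,-66.8],0.85], [[0,0,0],[-22.9,0,-79.8],0.85], [[0,0,0],[-13.6,0,-90.7],0.85], [[0,0,0],[-1.7,0,-98.9],0.85]]
@153: [[[0,0,0],[13.5,0,-4.8],0.85], [[0,0,0],[27.8,0,-5.9],0.85], [[0,0,0],[42,0,-3.3],0.85], [[0,0,0],[54.9,0,2.9],0.85], [[0,0,0],[65.8,0,12.2],0.85], [[0,0,0],[74,0,24],0.85], [[0,0,0],[78.8,0,37.6],0.85], [[0,0,0],[79.9,0,51.9],0.85], [[0,0,0],[77.3,0,66],0.85], [[0,0,0],[71.1,0,79],0.85]]
end 303.0
```

>>> carry_out([
  [[0,0,0],[-3.4,0,-1.7],0.85],
  [[0,0,0],[-9.9,0,-5.9],0.85],
  [[0,0,0],[-18.3,0,-13.8],0.85],
  [[0,0,0],[-25.8,0,-24.9],0.85],
  [[0,0,0],[-30.6,0,-38.4],0.85],
  [[0,0,0],[-31.7,0,-52.7],0.85],
  [[0,0,0],[-29.1,0,-66.8],0.85],
  [[0,0,0],[-22.9,0,-79.8],0.85],
  [[0,0,0],[-13.6,0,-90.7],0.85],
  [[0,0,0],[-1.7,0,-98.9],0.85],
])

```text
time_s: 4.42
ee_pos: [530.3, 30.7, 394.7]
ee_rot: [-89.7, -0.2, -76.0]
force: [8.5, -1.8, -7.2]
gripper_width: 27.6
```

```bash
cat >> h.py <<'E'
def ang():
    """basket angle (deg from spout, mod 360) from scene camera: extents of tall handle, and low block"""
    t=env.state()['time_s']; g=grab('scene');p=cloud(g);a=p[...,:2]-[584.5,18.7];r=np.hypot(a[...,0],a[...,1]);z=p[...,2]
    out=[]
    for lo,hi in((140,176),(116,136)):
        m=(z>lo)&(z<hi)&(r>118)&(r<147);n,l,st,c=cv2.connectedComponentsWithStats(m.astype('uint8'))
        for i in range(1,n):
            if st[i,4]>14:
                v=a[l==i].mean(0);t0=np.degrees(np.arctan2(v[1],v[0]))
                e=(np.degrees(np.arctan2(a[l==i][:,1],a[l==i][:,0]))-t0+180)%360-180
                mid=t0+(e.min()+e.max())/2-SP+(0 if lo>139 else 180)
                out.append(('H' if lo>139 else 'B',int(st[i,4]),round(mid%360,1),round(e.max()-e.min(),1)))
    print(round(t,3),out); return g
E
python3 - <<'E'
from h import *
s=env.state();print(s['ee_pos'],s['gripper_width'],s['force'],s['torque'],s['time_s'])
g=ang()
E
```

```text
[530.25617626  30.6987364  394.72485069] 27.595936607197718 [ 8.54199198 -1.82835597 -7.16063139] [-0.39773539 -1.54087344  0.0486804 ] 4.4167
4.417 [('H', 71, np.float64(90.2), np.float64(23.4)), ('B', 53, np.float64(93.0), np.float64(13.8)), ('B', 15, np.float64(259.3), np.float64(2.3))]
```

```bash
python3 gen.py 303 15x20
```

```text
@303: [[[0,0,0],[-9.3,0,10.9],0.85], [[0,0,0],[-21.2,0,19.1],0.85], [[0,0,0],[-34.7,0,23.8],0.85], [[0,0,0],[-49,0,25],0.85], [[0,0,0],[-63.1,0,22.4],0.85], [[0,0,0],[-76.1,0,16.2],0.85], [[0,0,0],[-87,0,6.8],0.85], [[0,0,0],[-95.1,0,-5],0.85], [[0,0,0],[-99.9,0,-18.5],0.85], [[0,0,0],[-101.1,0,-32.8],0.85]]
@453: [[[0,0,0],[2.6,0,-14.1],0.85], [[0,0,0],[8.8,0,-27.1],0.85], [[0,0,0],[18.1,0,-38],0.85], [[0,0,0],[30,0,-46.1],0.85], [[0,0,0],[43.5,0,-50.9],0.85], [[0,0,0],[57.8,0,-52],0.85], [[0,0,0],[71.9,0,-49.4],0.85], [[0,0,0],[84.9,0,-43.2],0.85], [[0,0,0],[95.8,0,-33.9],0.85], [[0,0,0],[103.9,0,-22.1],0.85]]
end 603.0
```

>>> carry_out([
  [[0,0,0],[13.5,0,-4.8],0.85],
  [[0,0,0],[27.8,0,-5.9],0.85],
  [[0,0,0],[42,0,-3.3],0.85],
  [[0,0,0],[54.9,0,2.9],0.85],
  [[0,0,0],[65.8,0,12.2],0.85],
  [[0,0,0],[74,0,24],0.85],
  [[0,0,0],[78.8,0,37.6],0.85],
  [[0,0,0],[79.9,0,51.9],0.85],
  [[0,0,0],[77.3,0,66],0.85],
  [[0,0,0],[71.1,0,79],0.85],
])

```text
time_s: 5.3
ee_pos: [625.4, -20.3, 394.7]
ee_rot: [-90.0, -0.1, -76.2]
force: [0.7, -0.7, -0.7]
gripper_width: 27.7
```

```bash
python3 -c "
from h import *
ang()"
```

```text
5.3 [('H', 78, np.float64(161.2), np.float64(25.4)), ('B', 68, np.float64(160.4), np.float64(13.6))]
```

>>> carry_out([
  [[0,0,0],[-9.3,0,10.9],0.85],
  [[0,0,0],[-21.2,0,19.1],0.85],
  [[0,0,0],[-34.7,0,23.8],0.85],
  [[0,0,0],[-49,0,25],0.85],
  [[0,0,0],[-63.1,0,22.4],0.85],
  [[0,0,0],[-76.1,0,16.2],0.85],
  [[0,0,0],[-87,0,6.8],0.85],
  [[0,0,0],[-95.1,0,-5],0.85],
  [[0,0,0],[-99.9,0,-18.5],0.85],
  [[0,0,0],[-101.1,0,-32.8],0.85],
])

```text
time_s: 6.18
ee_pos: [566.0, 70.4, 394.6]
ee_rot: [-90.1, -0.4, -75.9]
force: [4.7, -12.1, -2.9]
gripper_width: 27.4
```

```bash
python3 -c "
from h import *
ang()"
```

```text
6.183 [('H', 82, np.float64(255.7), np.float64(25.6)), ('B', 58, np.float64(253.5), np.float64(13.8))]
```

>>> carry_out([
  [[0,0,0],[2.6,0,-14.1],0.85],
  [[0,0,0],[8.8,0,-27.1],0.85],
  [[0,0,0],[18.1,0,-38],0.85],
  [[0,0,0],[30,0,-46.1],0.85],
  [[0,0,0],[43.5,0,-50.9],0.85],
  [[0,0,0],[57.8,0,-52],0.85],
  [[0,0,0],[71.9,0,-49.4],0.85],
  [[0,0,0],[84.9,0,-43.2],0.85],
  [[0,0,0],[95.8,0,-33.9],0.85],
  [[0,0,0],[103.9,0,-22.1],0.85],
])

```text
time_s: 7.07
ee_pos: [570.4, -35.7, 394.7]
ee_rot: [-90.2, -0.0, -76.1]
force: [-0.7, -1.2, -0.5]
gripper_width: 27.5
```

```bash
python3 -c "
from h import *
ang();print(env.state()['ee_pos'],env.state()['force'])"; python3 gen.py 603 15x20
```

```text
7.067 [('H', 102, np.float64(355.2), np.float64(24.3)), ('B', 36, np.float64(354.3), np.float64(8.9))]
[572.96932614 -36.24659877 394.72113048] [ 3.37171373 -4.33174303  0.48859346]
@603: [[[0,0,0],[4.8,0,13.5],0.85], [[0,0,0],[5.9,0,27.8],0.85], [[0,0,0],[3.3,0,42],0.85], [[0,0,0],[-2.9,0,54.9],0.85], [[0,0,0],[-12.2,0,65.8],0.85], [[0,0,0],[-24,0,74],0.85], [[0,0,0],[-37.6,0,78.8],0.85], [[0,0,0],[-51.9,0,79.9],0.85], [[0,0,0],[-66,0,77.3],0.85], [[0,0,0],[-79,0,71.1],0.85]]
@753: [[[0,0,0],[-10.9,0,-9.3],0.85], [[0,0,0],[-19.1,0,-21.2],0.85], [[0,0,0],[-23.8,0,-34.7],0.85], [[0,0,0],[-25,0,-49],0.85], [[0,0,0],[-22.4,0,-63.1],0.85], [[0,0,0],[-16.2,0,-76.1],0.85], [[0,0,0],[-6.8,0,-87],0.85], [[0,0,0],[5,0,-95.1],0.85], [[0,0,0],[18.5,0,-99.9],0.85], [[0,0,0],[32.8,0,-101.1],0.85]]
end 903.0
```

>>> carry_out([
  [[0,0,0],[4.8,0,13.5],0.85],
  [[0,0,0],[5.9,0,27.8],0.85],
  [[0,0,0],[3.3,0,42],0.85],
  [[0,0,0],[-2.9,0,54.9],0.85],
  [[0,0,0],[-12.2,0,65.8],0.85],
  [[0,0,0],[-24,0,74],0.85],
  [[0,0,0],[-37.6,0,78.8],0.85],
  [[0,0,0],[-51.9,0,79.9],0.85],
  [[0,0,0],[-66,0,77.3],0.85],
  [[0,0,0],[-79,0,71.1],0.85],
])

```text
time_s: 7.95
ee_pos: [620.1, 60.1, 394.6]
ee_rot: [-90.2, -0.0, -76.0]
force: [-2.0, -2.6, 0.4]
gripper_width: 27.9
```

```bash
python3 -c "
from h import *
ang()"
```

```text
7.95 [('H', 74, np.float64(81.5), np.float64(24.1)), ('B', 54, np.float64(84.7), np.float64(14.6))]
```

>>> carry_out([
  [[0,0,0],[-10.9,0,-9.3],0.85],
  [[0,0,0],[-19.1,0,-21.2],0.85],
  [[0,0,0],[-23.8,0,-34.7],0.85],
  [[0,0,0],[-25,0,-49],0.85],
  [[0,0,0],[-22.4,0,-63.1],0.85],
  [[0,0,0],[-16.2,0,-76.1],0.85],
  [[0,0,0],[-6.8,0,-87],0.85],
  [[0,0,0],[5,0,-95.1],0.85],
  [[0,0,0],[18.5,0,-99.9],0.85],
  [[0,0,0],[32.8,0,-101.1],0.85],
])

```text
time_s: 8.83
ee_pos: [530.9, 2.3, 394.7]
ee_rot: [-89.8, -0.0, -76.1]
force: [8.3, 2.6, -4.9]
gripper_width: 27.3
```

```bash
python3 -c "
from h import *
ang()"; cat > fit.py <<'E'
import numpy as np,sys,json
from scipy.optimize import least_squares
# crank history: list of (t_start, incs deg per row); obs: (t, deg unwrapped)
H=json.load(open('hist.json'))
T0=3.533
def crank():
    dt=1/12; t=[];w=[]
    for ts,inc in H['calls']:
        for k,i in enumerate(inc): t.append(ts+k*dt);w.append(np.radians(i)/dt)
        t.append(ts+len(inc)*dt);w.append(0.)
    return np.array(t),np.array(w)
def sim(p,obs,h=0.01,extra=0):
    J,c,fs,ths=p;tc,wc=crank();t=T0;th=np.radians(69.);w=0.;out=[];ts=obs+[obs[-1]+extra]
    tt=np.arange(T0,ts[-1]+h,h);TH=[];W=[]
    for t in tt:
        i=np.searchsorted(tc,t-0.04,side='right')-1;wk=wc[i] if i>=0 else 0.
        f=.003 if th<np.radians(ths) else fs
        tau=c*(wk-w)-.003*w; 
        if w==0 and abs(tau)<f: a=0
        else:
            a=(tau-f*np.sign(w if w else tau))/J; wn=w+a*h
            if w*wn<0: wn=0.
            w=wn
        th+=w*h;TH.append(th);W.append(w)
    return tt,np.degrees(TH),np.array(W)
def fit():
    o=np.array(H['obs']);best=None
    for ths in range(80,430,25):
        def res(q):
            p=[*np.exp(q),ths];tt,TH,W=sim(p,list(o[:,0]))
            return np.r_[(np.interp(o[:,0],tt,TH)-o[:,1])/1.,(q-np.log([.015,.013,.012]))/[.2,.1,.4]]
        r=least_squares(res,np.log([.015,.013,.012]),diff_step=.02)
        if best is None or r.cost<best[0]: best=(r.cost,[*np.exp(r.x),ths],r.fun)
    return best
if __name__=='__main__':
    b=fit();print(b[0],np.round(b[1],4),b[2].round(1));tt,TH,W=sim(b[1],[o[0] for o in H['obs']]);print('w now',W[-1],'max',W.max())
    json.dump(b[1],open('p.json','w'))
E
python3 gen.py 903 15x10
```

```text
8.833 [('H', 83, np.float64(156.5), np.float64(26.2)), ('B', 67, np.float64(155.8), np.float64(13.7))]
@903: [[[0,0,0],[14.1,0,2.6],0.85], [[0,0,0],[27.1,0,8.8],0.85], [[0,0,0],[38,0,18.1],0.85], [[0,0,0],[46.1,0,30],0.85], [[0,0,0],[50.9,0,43.5],0.85], [[0,0,0],[52,0,57.8],0.85], [[0,0,0],[49.4,0,71.9],0.85], [[0,0,0],[43.2,0,84.9],0.85], [[0,0,0],[33.9,0,95.8],0.85], [[0,0,0],[22.1,0,103.9],0.85]]
end 1053.0
```

```bash
cat > hist.json <<'E'
{"calls":[[3.533,[4,8,12,14,15,15,15,15,15,15]],[4.467,[15,15,15,15,15,15,15,15,15,15]],[5.35,[15,15,15,15,15,15,15,15,15,15]],[6.233,[15,15,15,15,15,15,15,15,15,15]],[7.117,[15,15,15,15,15,15,15,15,15,15]],[8.0,[15,15,15,15,15,15,15,15,15,15]]],
"obs":[[4.417,91.5],[5.3,161],[6.183,254.5],[7.067,354.9],[7.95,443],[8.833,516.3]]}
E
time python3 fit.py
```

```text
6.645617350145896 [1.91e-02 1.34e-02 1.95e-02 3.30e+02] [ 2.8  0.6 -1.2  0.5 -0.5  0.2  1.2  0.3  1.2]
w now 1.4296716818952557 max 2.0991349897592215
real	0m4.870s
user	0m5.176s
sys	0m0.111s
```

```bash
python3 gen.py 903 17 20 22x8 20x20
```

```text
@903: [[[0,0,0],[15.9,0,3.2],0.85], [[0,0,0],[32.5,0,12.8],0.85], [[0,0,0],[45.7,0,29.1],0.85], [[0,0,0],[51.8,0,49.2],0.85], [[0,0,0],[50,0,70.1],0.85], [[0,0,0],[40.5,0,88.8],0.85], [[0,0,0],[24.6,0,102.6],0.85], [[0,0,0],[4.8,0,109.4],0.85], [[0,0,0],[-16.2,0,108.3],0.85], [[0,0,0],[-35.2,0,99.4],0.85]]
@1116: [[[0,0,0],[-13.3,0,-13.7],0.85], [[0,0,0],[-21,0,-31.2],0.85], [[0,0,0],[-22.4,0,-50.2],0.85], [[0,0,0],[-17.1,0,-68.6],0.85], [[0,0,0],[-5.9,0,-84.1],0.85], [[0,0,0],[10,0,-94.7],0.85], [[0,0,0],[28.5,0,-99.4],0.85], [[0,0,0],[47.5,0,-97.4],0.85], [[0,0,0],[64.7,0,-89],0.85], [[0,0,0],[77.9,0,-75.3],0.85]]
@1316: [[[0,0,0],[7.8,0,17.4],0.85], [[0,0,0],[9.1,0,36.5],0.85], [[0,0,0],[3.8,0,54.9],0.85], [[0,0,0],[-7.4,0,70.3],0.85], [[0,0,0],[-23.2,0,81],0.85], [[0,0,0],[-41.8,0,85.6],0.85], [[0,0,0],[-60.8,0,83.6],0.85], [[0,0,0],[-77.9,0,75.3],0.85], [[0,0,0],[-91.2,0,61.5],0.85], [[0,0,0],[-99,0,44.1],0.85]]
end 1516.0
```

>>> carry_out([
  [[0,0,0],[15.9,0,3.2],0.85],
  [[0,0,0],[32.5,0,12.8],0.85],
  [[0,0,0],[45.7,0,29.1],0.85],
  [[0,0,0],[51.8,0,49.2],0.85],
  [[0,0,0],[50,0,70.1],0.85],
  [[0,0,0],[40.5,0,88.8],0.85],
  [[0,0,0],[24.6,0,102.6],0.85],
  [[0,0,0],[4.8,0,109.4],0.85],
  [[0,0,0],[-16.2,0,108.3],0.85],
  [[0,0,0],[-35.2,0,99.4],0.85],
])

```text
time_s: 9.72
ee_pos: [618.8, 61.5, 394.6]
ee_rot: [-90.1, -0.1, -76.1]
force: [-3.5, -4.5, 1.0]
gripper_width: 27.4
```

```bash
python3 -c "
from h import *
ang()"
```

```text
9.717 [('H', 62, np.float64(239.8), np.float64(21.2)), ('B', 66, np.float64(235.2), np.float64(14.3))]
```

>>> carry_out([
  [[0,0,0],[-13.3,0,-13.7],0.85],
  [[0,0,0],[-21,0,-31.2],0.85],
  [[0,0,0],[-22.4,0,-50.2],0.85],
  [[0,0,0],[-17.1,0,-68.6],0.85],
  [[0,0,0],[-5.9,0,-84.1],0.85],
  [[0,0,0],[10,0,-94.7],0.85],
  [[0,0,0],[28.5,0,-99.4],0.85],
  [[0,0,0],[47.5,0,-97.4],0.85],
  [[0,0,0],[64.7,0,-89],0.85],
  [[0,0,0],[77.9,0,-75.3],0.85],
])

```text
time_s: 10.6
ee_pos: [563.5, -33.9, 394.7]
ee_rot: [-90.1, 0.1, -76.1]
force: [0.8, 2.2, -0.9]
gripper_width: 27.5
```

```bash
python3 -c "
from h import *
ang()
print(env.state()['ee_pos'])"
```

```text
10.6 [('H', 94, np.float64(332.8), np.float64(24.3)), ('B', 55, np.float64(333.0), np.float64(14.8))]
[566.70815154 -35.00301034 394.70712088]
```

```bash
python3 - <<'E'
import json
H=json.load(open('hist.json'))
H['calls']+=[[8.883,[17,20]+[22]*8],[9.767,[20]*10]]
H['obs']+=[[9.717,597],[10.6,692.9]]
json.dump(H,open('hist.json','w'))
E
python3 fit.py; python3 gen.py 1516 20x30
```

```text
6.697978630692665 [1.93e-02 1.34e-02 1.96e-02 3.30e+02] [ 2.8  0.5 -1.3  0.5 -0.4  0.2 -0.2  0.1  1.3  0.3  1.2]
w now 2.0042349398874792 max 2.100779226021523
@1516: [[[0,0,0],[-1.3,0,-19.1],0.85], [[0,0,0],[3.9,0,-37.4],0.85], [[0,0,0],[15.2,0,-52.9],0.85], [[0,0,0],[31,0,-63.6],0.85], [[0,0,0],[49.5,0,-68.2],0.85], [[0,0,0],[68.5,0,-66.2],0.85], [[0,0,0],[85.7,0,-57.8],0.85], [[0,0,0],[99,0,-44.1],0.85], [[0,0,0],[106.7,0,-26.6],0.85], [[0,0,0],[108.1,0,-7.6],0.85]]
@1716: [[[0,0,0],[-5.3,0,18.4],0.85], [[0,0,0],[-16.5,0,33.8],0.85], [[0,0,0],[-32.3,0,44.5],0.85], [[0,0,0],[-50.9,0,49.1],0.85], [[0,0,0],[-69.9,0,47.1],0.85], [[0,0,0],[-87,0,38.7],0.85], [[0,0,0],[-100.3,0,25],0.85], [[0,0,0],[-108.1,0,7.6],0.85], [[0,0,0],[-109.4,0,-11.5],0.85], [[0,0,0],[-104.1,0,-29.9],0.85]]
@1916: [[[0,0,0],[11.2,0,-15.5],0.85], [[0,0,0],[27.1,0,-26.1],0.85], [[0,0,0],[45.6,0,-30.8],0.85], [[0,0,0],[64.6,0,-28.8],0.85], [[0,0,0],[81.8,0,-20.4],0.85], [[0,0,0],[95,0,-6.6],0.85], [[0,0,0],[102.8,0,10.8],0.85], [[0,0,0],[104.1,0,29.9],0.85], [[0,0,0],[98.9,0,48.2],0.85], [[0,0,0],[87.6,0,63.7],0.85]]
end 2116.0
```

>>> carry_out([
  [[0,0,0],[7.8,0,17.4],0.85],
  [[0,0,0],[9.1,0,36.5],0.85],
  [[0,0,0],[3.8,0,54.9],0.85],
  [[0,0,0],[-7.4,0,70.3],0.85],
  [[0,0,0],[-23.2,0,81],0.85],
  [[0,0,0],[-41.8,0,85.6],0.85],
  [[0,0,0],[-60.8,0,83.6],0.85],
  [[0,0,0],[-77.9,0,75.3],0.85],
  [[0,0,0],[-91.2,0,61.5],0.85],
  [[0,0,0],[-99,0,44.1],0.85],
])

```text
time_s: 11.48
ee_pos: [582.2, 73.5, 394.6]
ee_rot: [-90.2, -0.3, -76.0]
force: [0.9, -12.1, -0.5]
gripper_width: 27.2
```

```bash
python3 -c "
from h import *
ang()"
```

```text
11.483 [('H', 84, np.float64(70.7), np.float64(24.8)), ('B', 56, np.float64(73.4), np.float64(14.4)), ('B', 15, np.float64(261.0), np.float64(2.1))]
```

>>> carry_out([
  [[0,0,0],[-1.3,0,-19.1],0.85],
  [[0,0,0],[3.9,0,-37.4],0.85],
  [[0,0,0],[15.2,0,-52.9],0.85],
  [[0,0,0],[31,0,-63.6],0.85],
  [[0,0,0],[49.5,0,-68.2],0.85],
  [[0,0,0],[68.5,0,-66.2],0.85],
  [[0,0,0],[85.7,0,-57.8],0.85],
  [[0,0,0],[99,0,-44.1],0.85],
  [[0,0,0],[106.7,0,-26.6],0.85],
  [[0,0,0],[108.1,0,-7.6],0.85],
])

```text
time_s: 12.37
ee_pos: [601.8, -35.0, 394.7]
ee_rot: [-90.2, -0.2, -76.2]
force: [0.1, -2.4, -1.8]
gripper_width: 27.9
```

>>> carry_out([
  [[0,0,0],[-5.3,0,18.4],0.85],
  [[0,0,0],[-16.5,0,33.8],0.85],
  [[0,0,0],[-32.3,0,44.5],0.85],
  [[0,0,0],[-50.9,0,49.1],0.85],
  [[0,0,0],[-69.9,0,47.1],0.85],
  [[0,0,0],[-87,0,38.7],0.85],
  [[0,0,0],[-100.3,0,25],0.85],
  [[0,0,0],[-108.1,0,7.6],0.85],
  [[0,0,0],[-109.4,0,-11.5],0.85],
  [[0,0,0],[-104.1,0,-29.9],0.85],
])

```text
time_s: 13.2
ee_pos: [547.3, 59.7, 394.6]
ee_rot: [-89.9, -0.4, -75.9]
force: [10.5, -10.9, -6.8]
gripper_width: 27.7
```

```bash
python3 -c "
from h import *
ang()"; python3 gen.py 2116 20x20
```

```text
13.2 [('H', 75, np.float64(274.0), np.float64(24.2)), ('B', 16, np.float64(83.2), np.float64(4.4)), ('B', 15, np.float64(105.5), np.float64(2.4)), ('B', 48, np.float64(272.1), np.float64(15.3))]
@2116: [[[0,0,0],[-15.8,0,10.7],0.85], [[0,0,0],[-34.4,0,15.3],0.85], [[0,0,0],[-53.4,0,13.3],0.85], [[0,0,0],[-70.5,0,4.9],0.85], [[0,0,0],[-83.8,0,-8.8],0.85], [[0,0,0],[-91.6,0,-26.3],0.85], [[0,0,0],[-92.9,0,-45.3],0.85], [[0,0,0],[-87.6,0,-63.7],0.85], [[0,0,0],[-76.4,0,-79.1],0.85], [[0,0,0],[-60.6,0,-89.8],0.85]]
@2316: [[[0,0,0],[18.5,0,-4.6],0.85], [[0,0,0],[37.5,0,-2.6],0.85], [[0,0,0],[54.7,0,5.7],0.85], [[0,0,0],[68,0,19.5],0.85], [[0,0,0],[75.7,0,36.9],0.85], [[0,0,0],[77.1,0,56],0.85], [[0,0,0],[71.8,0,74.4],0.85], [[0,0,0],[60.6,0,89.8],0.85], [[0,0,0],[44.7,0,100.5],0.85], [[0,0,0],[26.2,0,105.1],0.85]]
end 2516.0
```

>>> carry_out([
  [[0,0,0],[11.2,0,-15.5],0.85],
  [[0,0,0],[27.1,0,-26.1],0.85],
  [[0,0,0],[45.6,0,-30.8],0.85],
  [[0,0,0],[64.6,0,-28.8],0.85],
  [[0,0,0],[81.8,0,-20.4],0.85],
  [[0,0,0],[95,0,-6.6],0.85],
  [[0,0,0],[102.8,0,10.8],0.85],
  [[0,0,0],[104.1,0,29.9],0.85],
  [[0,0,0],[98.9,0,48.2],0.85],
  [[0,0,0],[87.6,0,63.7],0.85],
])

```text
time_s: 14.08
ee_pos: [632.1, -10.4, 394.8]
ee_rot: [-89.9, -0.2, -76.2]
force: [2.0, -1.8, -2.4]
gripper_width: 27.2
```

```bash
python3 -c "
from h import *
ang()"
```

```text
14.083 [('H', 107, np.float64(14.6), np.float64(24.2))]
```

>>> carry_out([
  [[0,0,0],[-15.8,0,10.7],0.85],
  [[0,0,0],[-34.4,0,15.3],0.85],
  [[0,0,0],[-53.4,0,13.3],0.85],
  [[0,0,0],[-70.5,0,4.9],0.85],
  [[0,0,0],[-83.8,0,-8.8],0.85],
  [[0,0,0],[-91.6,0,-26.3],0.85],
  [[0,0,0],[-92.9,0,-45.3],0.85],
  [[0,0,0],[-87.6,0,-63.7],0.85],
  [[0,0,0],[-76.4,0,-79.1],0.85],
  [[0,0,0],[-60.6,0,-89.8],0.85],
])

```text
time_s: 14.97
ee_pos: [529.1, 27.5, 394.7]
ee_rot: [-89.7, -0.2, -76.0]
force: [13.9, -2.7, -10.0]
gripper_width: 27.3
```

>>> carry_out([
  [[0,0,0],[18.5,0,-4.6],0.85],
  [[0,0,0],[37.5,0,-2.6],0.85],
  [[0,0,0],[54.7,0,5.7],0.85],
  [[0,0,0],[68,0,19.5],0.85],
  [[0,0,0],[75.7,0,36.9],0.85],
  [[0,0,0],[77.1,0,56],0.85],
  [[0,0,0],[71.8,0,74.4],0.85],
  [[0,0,0],[60.6,0,89.8],0.85],
  [[0,0,0],[44.7,0,100.5],0.85],
  [[0,0,0],[26.2,0,105.1],0.85],
])

```text
time_s: 15.8
ee_pos: [638.7, 28.3, 394.7]
ee_rot: [-89.9, -0.1, -76.1]
force: [0.4, -0.4, -0.8]
gripper_width: 27.3
```

```bash
python3 -c "
from h import *
ang()"; python3 gen.py 2516 20x20; python3 gen.py 2716 15 9 4
```

```text
15.8 [('B', 72, np.float64(216.5), np.float64(13.5))]
@2516: [[[0,0,0],[-19,0,-2],0.85], [[0,0,0],[-36.2,0,-10.4],0.85], [[0,0,0],[-49.4,0,-24.1],0.85], [[0,0,0],[-57.2,0,-41.6],0.85], [[0,0,0],[-58.5,0,-60.6],0.85], [[0,0,0],[-53.3,0,-79],0.85], [[0,0,0],[-42,0,-94.4],0.85], [[0,0,0],[-26.2,0,-105.1],0.85], [[0,0,0],[-7.7,0,-109.7],0.85], [[0,0,0],[11.3,0,-107.7],0.85]]
@2716: [[[0,0,0],[17.2,0,8.4],0.85], [[0,0,0],[30.4,0,22.1],0.85], [[0,0,0],[38.2,0,39.6],0.85], [[0,0,0],[39.5,0,58.6],0.85], [[0,0,0],[34.3,0,77],0.85], [[0,0,0],[23,0,92.4],0.85], [[0,0,0],[7.2,0,103.1],0.85], [[0,0,0],[-11.3,0,107.7],0.85], [[0,0,0],[-30.3,0,105.7],0.85], [[0,0,0],[-47.5,0,97.4],0.85]]
end 2916.0
@2716: [[[0,0,0],[13.2,0,5.7],0.85], [[0,0,0],[20.2,0,10.7],0.85], [[0,0,0],[23,0,13.3],0.85]]
end 2744.0
```

```bash
cat > plan.py <<'E'
import json,fit,numpy as np
H=fit.H
H['calls']+=[[10.65,[20]*10],[11.533,[20]*20],[13.25,[20]*10],[14.133,[20]*20]]
H['obs']+=[[11.483,792],[13.2,993],[14.083,1094.6],[15.8,1296.8]]
json.dump(H,open('hist.json','w'))
b=fit.fit();print(b[0],np.round(b[1],4),b[2].round(1));json.dump(b[1],open('p.json','w'))
tt,TH,W=fit.sim(b[1],[o[0] for o in H['obs']])
i=tt>9.5;print('w>1.8 since',tt[(W<1.8)&(tt<14)][-1],'min after 10.6',W[tt>10.6].min(),'max',W.max(),'now',W[-1])
base=list(H['calls'])
for k in range(2,40,1):
    H['calls']=base+[[15.85,[20]*k+[14,8,3]]]
    tt,TH,W=fit.sim(b[1],[15.8],extra=k/12+4);e=(TH[-1]+180)%360-180
    if abs(e)<12: print(k,TH[-1],e,'stop after',tt[np.nonzero(W)[0][-1]]-15.85)
E
python3 plan.py
```

```text
12.400619385550922 [1.52e-02 1.13e-02 1.62e-02 3.55e+02] [ 3.5  1.6 -1.5 -1.3  0.6  1.1  0.4  0.4 -0.  -1.3  0.2  0.3  0.1 -1.4
  0.8]
w>1.8 since 9.862999999999865 min after 10.6 1.8523052467523566 max 2.1300763655378936 now 2.1300763655378936
6 1430.7808271454203 -9.21917285457971 stop after 1.7329999999997003
7 1441.1661806641146 1.1661806641145631 stop after 1.8229999999997002
8 1451.3047996371072 11.30479963710718 stop after 1.9129999999996965
```

>>> carry_out([
  [[0,0,0],[-19,0,-2],0.85],
  [[0,0,0],[-36.2,0,-10.4],0.85],
  [[0,0,0],[-49.4,0,-24.1],0.85],
  [[0,0,0],[-57.2,0,-41.6],0.85],
  [[0,0,0],[-58.5,0,-60.6],0.85],
  [[0,0,0],[-53.3,0,-79],0.85],
  [[0,0,0],[-42,0,-94.4],0.85],
  [[0,0,0],[-26.2,0,-105.1],0.85],
  [[0,0,0],[-7.7,0,-109.7],0.85],
  [[0,0,0],[11.3,0,-107.7],0.85],
])

```text
time_s: 16.68
ee_pos: [535.2, -9.0, 394.7]
ee_rot: [-89.8, 0.0, -76.1]
force: [7.8, 4.4, -6.4]
gripper_width: 27.4
```

>>> carry_out([
  [[0,0,0],[17.2,0,8.4],0.85],
  [[0,0,0],[30.4,0,22.1],0.85],
  [[0,0,0],[38.2,0,39.6],0.85],
  [[0,0,0],[39.5,0,58.6],0.85],
  [[0,0,0],[34.3,0,77],0.85],
  [[0,0,0],[23,0,92.4],0.85],
  [[0,0,0],[7.2,0,103.1],0.85],
  [[0,0,0],[-11.3,0,107.7],0.85],
  [[0,0,0],[-30.3,0,105.7],0.85],
  [[0,0,0],[-47.5,0,97.4],0.85],
])

```text
time_s: 17.52
ee_pos: [618.5, 61.6, 394.6]
ee_rot: [-90.1, -0.0, -76.0]
force: [-2.9, -5.0, 0.8]
gripper_width: 27.9
```

```bash
python3 -c "
from h import *
ang()"
```

```text
17.517 [('H', 93, np.float64(61.6), np.float64(24.3)), ('B', 56, np.float64(64.2), np.float64(14.0)), ('B', 17, np.float64(251.9), np.float64(3.3))]
```

```bash
cat > plan2.py <<'E'
import json,fit,numpy as np
H=fit.H
H['calls']+=[[15.85,[20]*20]]
H['obs']+=[[17.517,1502.8]]
json.dump(H,open('hist.json','w'))
b=fit.fit();print(b[0],np.round(b[1],4),b[2].round(1));json.dump(b[1],open('p.json','w'))
base=list(H['calls'])
for k in range(16,30):
  for p in (b[1],[.0193,.0134,.0196,330]):
    H['calls']=base+[[17.567,[20]*k+[14,8,3]]]
    tt,TH,W=fit.sim(p,[17.517],extra=k/12+4);e=(TH[-1]-1800)
    if abs(e)<12: print(k,TH[-1],e,'stop after',tt[np.nonzero(W)[0][-1]]-17.567,W.max())
E
python3 plan2.py; python3 gen.py 2916 20x22 14 8 3; python3 gen.py 2916 20x21 14 8 3 |tail -2
```

```text
12.63202435158135 [1.52e-02 1.13e-02 1.62e-02 3.55e+02] [ 3.5  1.6 -1.5 -1.4  0.5  1.   0.4  0.4  0.1 -1.1  0.4  0.7 -0.6  0.1
 -1.4  0.7]
19 1792.890480145293 -7.1095198547070595 stop after 2.9359999999996376 2.1794425239738415
20 1803.6056901466075 3.605690146607458 stop after 3.0259999999996374 2.1819897311777003
21 1791.2166235739019 -8.78337642609813 stop after 3.015999999999636 2.1465606442003575
22 1801.551515181787 1.5515151817869537 stop after 3.095999999999634 2.149240641774186
@2916: [[[0,0,0],[-13.3,0,-13.7],0.85], [[0,0,0],[-21,0,-31.2],0.85], [[0,0,0],[-22.4,0,-50.2],0.85], [[0,0,0],[-17.1,0,-68.6],0.85], [[0,0,0],[-5.9,0,-84.1],0.85], [[0,0,0],[10,0,-94.7],0.85], [[0,0,0],[28.5,0,-99.4],0.85], [[0,0,0],[47.5,0,-97.4],0.85], [[0,0,0],[64.7,0,-89],0.85], [[0,0,0],[77.9,0,-75.3],0.85]]
@3116: [[[0,0,0],[7.8,0,17.4],0.85], [[0,0,0],[9.1,0,36.5],0.85], [[0,0,0],[3.8,0,54.9],0.85], [[0,0,0],[-7.4,0,70.3],0.85], [[0,0,0],[-23.2,0,81],0.85], [[0,0,0],[-41.8,0,85.6],0.85], [[0,0,0],[-60.8,0,83.6],0.85], [[0,0,0],[-77.9,0,75.3],0.85], [[0,0,0],[-91.2,0,61.5],0.85], [[0,0,0],[-99,0,44.1],0.85]]
@3316: [[[0,0,0],[-1.3,0,-19.1],0.85], [[0,0,0],[3.9,0,-37.4],0.85], [[0,0,0],[11.2,0,-48.7],0.85], [[0,0,0],[16.6,0,-54.2],0.85], [[0,0,0],[18.8,0,-56],0.85]]
end 3381.0
@3316: [[[0,0,0],[-1.3,0,-19.1],0.85], [[0,0,0],[1.7,0,-32.1],0.85], [[0,0,0],[4.8,0,-39.1],0.85], [[0,0,0],[6.2,0,-41.6],0.85]]
end 3361.0
```

>>> carry_out([
  [[0,0,0],[-13.3,0,-13.7],0.85],
  [[0,0,0],[-21,0,-31.2],0.85],
  [[0,0,0],[-22.4,0,-50.2],0.85],
  [[0,0,0],[-17.1,0,-68.6],0.85],
  [[0,0,0],[-5.9,0,-84.1],0.85],
  [[0,0,0],[10,0,-94.7],0.85],
  [[0,0,0],[28.5,0,-99.4],0.85],
  [[0,0,0],[47.5,0,-97.4],0.85],
  [[0,0,0],[64.7,0,-89],0.85],
  [[0,0,0],[77.9,0,-75.3],0.85],
])

```text
time_s: 18.4
ee_pos: [563.4, -33.8, 394.7]
ee_rot: [-90.1, 0.1, -76.1]
force: [0.8, 1.7, -1.4]
gripper_width: 27.5
```

>>> carry_out([
  [[0,0,0],[7.8,0,17.4],0.85],
  [[0,0,0],[9.1,0,36.5],0.85],
  [[0,0,0],[3.8,0,54.9],0.85],
  [[0,0,0],[-7.4,0,70.3],0.85],
  [[0,0,0],[-23.2,0,81],0.85],
  [[0,0,0],[-41.8,0,85.6],0.85],
  [[0,0,0],[-60.8,0,83.6],0.85],
  [[0,0,0],[-77.9,0,75.3],0.85],
  [[0,0,0],[-91.2,0,61.5],0.85],
  [[0,0,0],[-99,0,44.1],0.85],
])

```text
time_s: 19.23
ee_pos: [582.2, 73.5, 394.6]
ee_rot: [-90.2, -0.3, -76.0]
force: [1.2, -11.1, -1.0]
gripper_width: 27.6
```

>>> carry_out([
  [[0,0,0],[-1.6,0,-13.3],0.85],
  [[0,0,0],[-1.1,0,-21],0.85],
  [[0,0,0],[-0.6,0,-23.8],0.85],
  [[0,0,0],[-0.6,0,-23.8],0.85],
  [[0,0,0],[-0.6,0,-23.8],0.85],
  [[0,0,0],[-0.6,0,-23.8],0.85],
  [[0,0,0],[-0.6,0,-23.8],0.85],
  [[0,0,0],[-0.6,0,-23.8],0.85],
  [[0,0,0],[-0.6,0,-23.8],0.85],
  [[0,0,0],[-0.6,0,-23.8],0.85],
])

```text
time_s: 20.07
ee_pos: [560.0, 67.0, 394.6]
ee_rot: [-90.0, -0.3, -76.1]
force: [2.6, -5.2, -1.6]
gripper_width: 27.4
```

```bash
python3 -c "
from h import *
ang()"
```

```text
20.067 [('H', 97, np.float64(334.8), np.float64(23.9))]
```

>>> carry_out([
  [[0,0,0],[0,0,0],0.85],
  [[0,0,0],[0,0,0],0.85],
  [[0,0,0],[0,0,0],0.85],
  [[0,0,0],[0,0,0],0.85],
  [[0,0,0],[0,0,0],0.85],
  [[0,0,0],[0,0,0],0.85],
  [[0,0,0],[0,0,0],0.85],
  [[0,0,0],[0,0,0],0.85],
])

```text
time_s: 20.78
ee_pos: [560.0, 67.1, 394.6]
ee_rot: [-90.0, -0.3, -76.1]
force: [2.3, -6.2, -1.3]
gripper_width: 27.7
```

```bash
python3 -c "
from h import *
g=ang();g=ang()
cv2.imwrite('pics/s2.png',cv2.resize(g['frame'][150:310,180:340],(640,640))[:600])"
```

```text
20.783 [('H', 95, np.float64(339.8), np.float64(24.6)), ('B', 16, np.float64(171.0), np.float64(3.1))]
20.833 [('H', 96, np.float64(340.1), np.float64(24.4))]
```

View pics/s2.png

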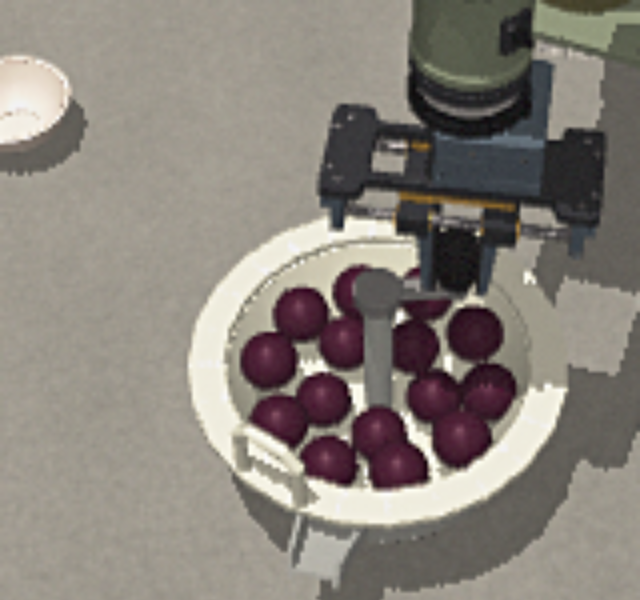

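```bash
cat > plan3.py <<'E'
import json,fit,numpy as np
H=fit.H
H['calls']+=[[17.567,[20]*20+[14,8,3]]]
H['obs']+=[[20.067,1774.8],[20.783,1780.]]
json.dump(H,open('hist.json','w'))
b=fit.fit();print(b[0],np.round(b[1],4),b[2].round(1));json.dump(b[1],open('p.json','w'))
def pulse(p,inc,d0=1780.):
    J,c,fs=p[:3];h=.005;w=0.;th=d0;k=np.radians(np.r_[inc,[0]*40])*12
    for i in range(int(len(k)/12/h)):
        wk=k[min(int(i*h*12),len(k)-1)];tau=c*(wk-w)-.003*w
        if w==0 and abs(tau)<=fs: continue
        wn=w+h*(tau-fs*np.sign(w or tau))/J; w=0. if w*wn<0 else wn; th+=np.degrees(w*h)
    return th-d0
for n in range(1,10): print(n,[round(pulse(p,[8,16]+[22]*n+[14,6]),1) for p in (b[1],[.0193,.0134,.0196])])
E
python3 plan3.py
```

```text
13.09323393817319 [1.51e-02 1.13e-02 1.61e-02 3.55e+02] [ 3.5  1.7 -1.4 -1.3  0.5  1.   0.4  0.4  0.1 -1.1  0.4  0.6 -0.7 -0.6
  0.7  0.  -1.4  0.7]
1 [np.float64(7.3), np.float64(6.7)]
2 [np.float64(13.0), np.float64(12.0)]
3 [np.float64(19.6), np.float64(18.3)]
4 [np.float64(27.0), np.float64(25.4)]
5 [np.float64(35.0), np.float64(33.1)]
6 [np.float64(43.5), np.float64(41.4)]
7 [np.float64(52.4), np.float64(50.1)]
8 [np.float64(61.7), np.float64(59.2)]
9 [np.float64(71.2), np.float64(68.6)]
```

```bash
python3 gen.py 3341 8 16 22x3 14 6 0x3
```

```text
@3341: [[[0,0,0],[2,0,-7.4],0.85], [[0,0,0],[8.9,0,-21.1],0.85], [[0,0,0],[24,0,-35.6],0.85], [[0,0,0],[43.5,0,-43.5],0.85], [[0,0,0],[64.5,0,-43.5],0.85], [[0,0,0],[77.2,0,-39.4],0.85], [[0,0,0],[82.3,0,-36.6],0.85], [[0,0,0],[82.3,0,-36.6],0.85], [[0,0,0],[82.3,0,-36.6],0.85], [[0,0,0],[82.3,0,-36.6],0.85]]
end 3451.0
```

>>> carry_out([
  [[0,0,0],[2,0,-7.4],0.85],
  [[0,0,0],[8.9,0,-21.1],0.85],
  [[0,0,0],[24,0,-35.6],0.85],
  [[0,0,0],[43.5,0,-43.5],0.85],
  [[0,0,0],[64.5,0,-43.5],0.85],
  [[0,0,0],[77.2,0,-39.4],0.85],
  [[0,0,0],[82.3,0,-36.6],0.85],
  [[0,0,0],[82.3,0,-36.6],0.85],
  [[0,0,0],[82.3,0,-36.6],0.85],
  [[0,0,0],[82.3,0,-36.6],0.85],
])

```text
time_s: 21.72
ee_pos: [544.1, -19.6, 394.7]
ee_rot: [-90.1, 0.0, -76.1]
force: [1.0, 0.7, -1.5]
gripper_width: 27.4
```

>>> carry_out([
  [[0,0,0],[0,0,0],0.85],
  [[0,0,0],[0,0,0],0.85],
  [[0,0,0],[0,0,0],0.85],
  [[0,0,0],[0,0,0],0.85],
  [[0,0,0],[0,0,0],0.85],
  [[0,0,0],[0,0,0],0.85],
])

```text
time_s: 22.22
ee_pos: [544.8, -20.2, 394.7]
ee_rot: [-90.0, -0.0, -76.1]
force: [-0.4, -0.8, -0.7]
gripper_width: 27.3
```

```bash
python3 -c "
from h import *
g=ang();g=ang()
print(env.state()['ee_pos'])
cv2.imwrite('pics/s3.png',cv2.resize(g['frame'][150:310,180:340],(640,640))[:600])"
```

```text
22.217 [('H', 101, np.float64(357.0), np.float64(25.0)), ('B', 52, np.float64(358.7), np.float64(13.7)), ('B', 16, np.float64(166.9), np.float64(3.1)), ('B', 16, np.float64(186.5), np.float64(5.8))]
22.267 [('H', 102, np.float64(357.2), np.float64(24.8)), ('B', 53, np.float64(358.6), np.float64(13.5)), ('B', 16, np.float64(167.3), np.float64(3.3))]
[544.8364397 -20.2330723 394.7108226]
```

View pics/s3.png

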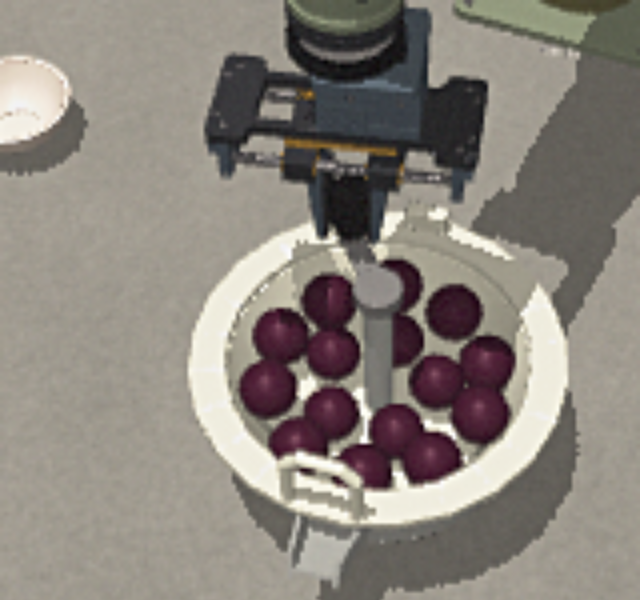

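Picture: the handle (322,490) stands right over the spout (325,545), about 2° short. Now I release the crank and retreat upwards.

>>> carry_out([
  [[0,0,0],[0,0,0],0.5],
  [[0,0,0],[0,0,0],0.2],
  [[0,0,0],[0,0,0],0],
  [[0,0,0],[0,0,0],0],
  [[0,0,0],[0,0,0],0],
  [[0,0,0],[0,0,0],0],
  [[0,0,0],[0,0,0],0],
  [[0,0,0],[0,0,0],0],
  [[0,0,0],[0,0,0],0],
  [[0,0,0],[0,0,0],0],
])

```text
time_s: 23.15
ee_pos: [544.9, -20.2, 394.7]
ee_rot: [-90.0, -0.0, -76.1]
force: [-0.7, -0.3, 1.0]
gripper_width: 89.7
```

>>> carry_out([
  [[0,0,0],[0,-10,0],0],
  [[0,0,0],[0,-30,0],0],
  [[0,0,0],[0,-55,0],0],
  [[0,0,0],[0,-80,0],0],
  [[0,0,0],[0,-90,0],0],
  [[0,0,0],[0,-90,0],0],
  [[0,0,0],[0,-90,0],0],
  [[0,0,0],[0,-90,0],0],
  [[0,0,0],[0,-90,0],0],
  [[0,0,0],[0,-90,0],0],
])

```text
time_s: 23.98
ee_pos: [544.9, -20.2, 483.3]
ee_rot: [-90.2, 0.0, -76.1]
force: [0.7, -0.0, -1.2]
gripper_width: 91.3
```

```bash
python3 -c "
from h import *
g=ang();g=ang()
s=env.state();print(s['ee_pos'],s['gripper_width'],s['force'],s['time_s'])
cv2.imwrite('pics/s4.png',g['frame'])"
```

```text
23.983 [('H', 103, np.float64(357.3), np.float64(24.5)), ('B', 54, np.float64(358.6), np.float64(13.3))]
24.033 [('H', 103, np.float64(357.1), np.float64(24.7)), ('B', 55, np.float64(358.6), np.float64(13.9)), ('B', 15, np.float64(167.1), np.float64(3.4))]
[544.95433633 -20.1904356  483.81290034] 91.21517206072033 [ 0.39052048  0.16713148 -0.8807294 ] 24.0833
```

View pics/s4.png

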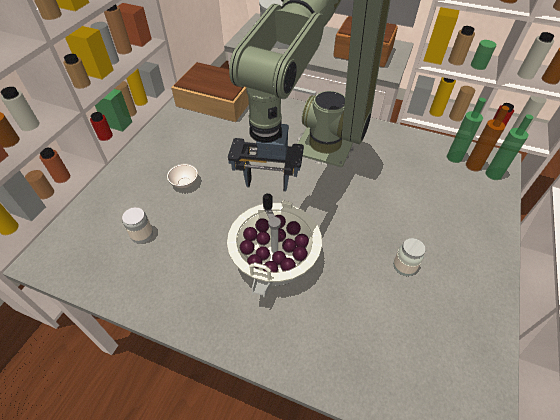

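```bash
python3 -c "
from workcell import env
print(env.job_done())"
```

```text
the job is handed in; nothing more can be done
None
```

I spun the basket anticlockwise by the crank, stopped it with the lifting handle over the spout, let go of the crank and handed the job in at about 24 s. Handing in gave no verdict.

- **Speed:** From about 11 s to 17.5 s, camera angles gave average basket speeds of 1.96 to 2.09 rad/s over each interval, about 19 to 20 turns a minute. I measured averages only. The fitted model puts the speed inside 17 to 23 turns a minute from about 9.9 s to 19.2 s, with a peak near 2.2 rad/s, well under the limit.
- **Stopping:** The basket first came to rest about 20° short of the spout. A short forward pulse of the crank brought it the rest of the way.
- **Final position:** After release, the handle reads −2.8° and the low block opposite reads −1.4°. That is 3 to 7 mm from the spout mark, against the 22 mm allowed. The reading did not change between the last frames.
- **Surroundings:** The gripper is open and clear above the knob. The jar, can and dish look unmoved in the last picture; I did not measure them.

The two estimates of the turning axis from the two cameras disagreed by about 3 mm. It showed only as sideways forces of up to about 17 N at the wrist while turning.

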